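# Sweep the used petri dishes into the discard bay

### The job

Clear the used petri dishes off the mat: with the fingertips, sweep all three along the mat through the open side of the three-walled discard bay, until each lies flat and completely inside it. Only push them: do not pick up, lift or tip any dish, and leave the beaker, flask, timer and card box where they stand. Take the hand away when done.

Things in the scene. Friction and masses are not known exactly. Their poses are not given: they have to be found in the camera images.
- bay: discard bay: U of three fixed sheet-metal walls on the mat, no floor; walls 33 mm high, 4 mm thick. Origin on the mat at the centre of the inside, which is 150 mm deep along its own x (-75 to +75 mm) and 220 mm wide along its own y (-110 to +110 mm). Open side (mouth) at its x = -75 mm, back wall at +75 mm. Screw feet, 4 mm high, reach 20 mm beyond the side walls
- dish_1: closed round petri dish, plain whitish, 58 mm diameter, 15 mm high, about 18 g, lying flat and loose on the mat; origin at the centre of its underside, z axis up
- dish_2: closed round petri dish, plain whitish, 58 mm diameter, 15 mm high, about 18 g, lying flat and loose on the mat; origin at the centre of its underside, z axis up
- dish_3: closed round petri dish, plain whitish, 58 mm diameter, 15 mm high, about 18 g, lying flat and loose on the mat; origin at the centre of its underside, z axis up
- beaker: bystander: small empty glass beaker, 46 mm diameter, 57 mm high, loose; origin at the centre of its underside
- flask: bystander: small conical flask, 50 mm diameter, 70 mm high, loose; origin at the centre of its underside
- timer: bystander: flat square lab timer with buttons, 62 x 62 x 20 mm, loose; origin at the centre of its underside
- cryobox: bystander: closed card box, 71 x 71 x 46 mm, loose; origin at the centre of its underside
- bench_mat: dark rubber mat, fixed flat on the bench, 400 mm (x) by 750 mm (y), 2 mm thick; origin at the centre of its underside (bench top, z = 0). The dishes, the bay and the bystanders stand on it, so their origins are at z = 2 mm. The end of a blue cable, fixed, lies across its far edge (x beyond 0.58, y -0.03 to 0.11), a low obstacle

How it is judged:
By the outcome, as a careful person would: the job done as asked, in the order asked, and still so for the second after the job is handed in, with the robot touching nothing.
It also fails if it takes over 72 s, if anything falls off the work surface, if the arm or the gripper's body presses on something with over 40 N, if the wrist force passes 120 N, or if a joint passes its speed limit or range.

### The arm

A 6-joint arm with a two-finger parallel gripper is mounted at the origin on a cart in front of the work surface, level with it; the furniture and walls round the work are solid. World frame = base frame: x ahead of the robot, y to its left, z up, the work surface at z = 0. Lengths are in m, angles in rad, forces in N, time in s.
With the tool pointing down it reaches from about 0.4 to 0.825 m from the base axis. Payload 7 kg.
Tool frame: the origin (TCP) lies on the centre line of the jaws, within the pads' length; the fingertips stand 22 mm ahead of it and the grasp point (between the pads) lies 3 mm ahead of it; z points along the fingers, y is the direction in which the jaws open and shut (so a half turn about z gives the same grasp; the last joint's range is limited). The gripper opens to 88 mm and grips with 3 to 60 N. Pads are 19 mm wide; open, the fingers measure 130 mm over their backs; the gripper's body (78 mm by 193 mm) begins 47 mm behind the grasp point.
Start: joints at [1.531, 0.359, 0.012, 0, -1.224, -0.288], TCP at [0.217, 0.639, 0.249] pointing down, gripper open.
Joint ranges: [-3.07, 3.07], [-1.43, 2.12], [-1.02, 1.25], [-3.03, 1.67], [-3.05, -0], [-3.03, 3.03]. Speed limits (rad/s): [2.39, 2.39, 3.01, 3.14, 3.14, 3.14].

### API

Orientations are given as [roll, pitch, yaw] about the fixed x, y, z axes, in that order (R = Rz(yaw) Ry(pitch) Rx(roll)).
In Python, from station import arm gives the robot as it stands. The module is installed in compiled form; this text tells all that it offers.
- The arm moves only by the tool arm_command, never from a script. Its argument "motion" is a list of rows, each a list of 3 entries, a list of its own where there are three numbers: the shift along the tool's x, y, z in mm, then the turn, a rotation vector about the tool's x, y, z in degrees, then the opening, from 0 (shut) to 1 (fully open). In form: [[[tx, ty, tz], [wx, wy, wz], grip], ...]. A call has 1 to 20 rows; each row shifts and turns the commanded pose from where the row before left it, along the tool's axes as they then stand; what a row does not reach is not made up. A row lasts 1/12 s, in which the tool goes at most 41.7 mm and 7.16 degrees, less where a joint would pass 70% of its speed; a pose out of reach is approached as far as the arm can. A call is refused whole if a number of a shift passes 41.7 or a number of a turn 7.16, either way. A call with a gripper value outside its range is refused whole. The fingers move at their own pace and stop on an object; "newtons" is the grip in N (left out, the last holds). Time passes only in rows, so rows that do not move let the fingers close. It gives the time, the measured TCP pose, the force and the opening at its end, in the units of the state.
- arm.get_state(): the state, without advancing time (a new reading comes with each control period).
- arm.grab_frame(name): name is "side" or "top"; returns the picture (384x512x3 uint8, red, green, blue); there is no depth.
- arm.camera_info(name): a dict with "fov_y" (degrees; the focal length in pixels is half the picture's height over the tangent of half this angle, whatever the lens; pixels are square), "cx", "cy" (the principal point, pixels), "view" (4x4, takes a point from world to camera coordinates). Camera axes: x right, y down, z forward; pixel columns grow to the right and rows downward; lengths in m; the calibration is good to about 2 mm. A picture is of the moment at which its call begins. camera_info takes no time and is no camera call.
- arm.job_done(): hands the job in, once; it reports no verdict.
The state is a dict: "t": time; "q": joint angles; "qd": joint speeds; "joint_efforts": joint torques, N m; "eef_pos": TCP position; "ee_rot": TCP orientation; "force": force on the tool from outside, world axes, zero at the start; "moment": the same for the moment, N m; "width": finger opening in m.
Only numpy, scipy, OpenCV 4.12 (cv2) and the standard library are available. Lean on these libraries where they do the work, as an engineer would, in place of code of your own. Each camera call takes 0.05 s, during which the arm holds its last target. There are 200 camera calls.

## Working session

There is one attempt and no reset: what is moved stays moved. The work goes in short steps, Python scripts to look and compute and a tool call to move; the robot and the scene stay as the last step left them, time stands still between calls to the robot, and variables do not carry over. Pictures are saved under pics/ and viewed, on a budget of 10 in all, crops included, one or two more only if the job needs it, and the job is handed in when it is done.

Besides the shell and the picture viewer there is one more tool, called after "Request:" as name(argument=value, ...) on one line, values as JSON. arm_command: Moves the arm, as the interface text tells. Its arguments: {"type":"object","properties":{"motion":{"type":"array","items":{"type":"array"}},"newtons":{"type":"number"}},"required":["motion"]}

```bash
mkdir -p pics
cat > h.py <<'E'
import numpy as np,cv2
from station import arm
def shot(n,f):
    im=arm.grab_frame(n); cv2.imwrite('pics/'+f,cv2.cvtColor(cv2.resize(im,(800,600),interpolation=cv2.INTER_CUBIC),cv2.COLOR_RGB2BGR)); return im
def px2w(n,u,v,z,s=800/512):
    c=arm.camera_info(n); V=np.array(c['view']); f=192/np.tan(np.radians(c['fov_y'])/2)
    d=V[:3,:3].T@np.array([((u+.5)/s-.5-c['cx'])/f,((v+.5)/s-.5-c['cy'])/f,1]); o=-V[:3,:3].T@V[:3,3]
    return o+d*(z-o[2])/d[2]
E
python3 - <<'E'
from h import *
shot('top','t1.png');shot('side','s1.png')
for n in('top','side'):print(arm.camera_info(n))
s=arm.get_state();print(s['t'],s['eef_pos'],s['ee_rot'],s['width'])
E
```

```text
{'fov_y': 46.47327376329704, 'cx': 250.68419832005208, 'cy': 193.84445258165218, 'view': array([[-0.13933966, -0.99023237, -0.00493028,  0.14232131],
       [-0.96839113,  0.13730313, -0.20824619,  0.49392177],
       [ 0.20688906, -0.02424252, -0.97806402,  1.27641493],
       [ 0.        ,  0.        ,  0.        ,  1.        ]])}
{'fov_y': 43.58467546463315, 'cx': 263.98162617137547, 'cy': 183.30630327101946, 'view': array([[-9.98696075e-01, -5.10504581e-02,  9.43414755e-06,
         5.00529955e-01],
       [-3.41516355e-02,  6.67968363e-01, -7.43405631e-01,
        -1.44367579e-02],
       [ 3.79448963e-02, -7.42436608e-01, -6.68840839e-01,
         1.28347229e+00],
       [ 0.00000000e+00,  0.00000000e+00,  0.00000000e+00,
         1.00000000e+00]])}
0.1 [0.21719651 0.63866743 0.24773361] [ 3.14010153e+00 -1.30743298e-04 -3.27894381e-01] 0.0874207579278553
```

View pics/t1.png

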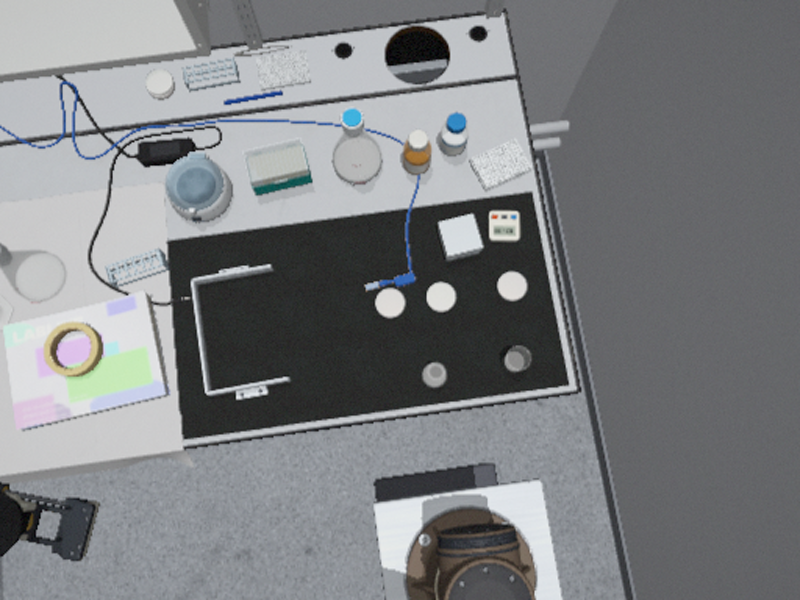

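View pics/s1.png

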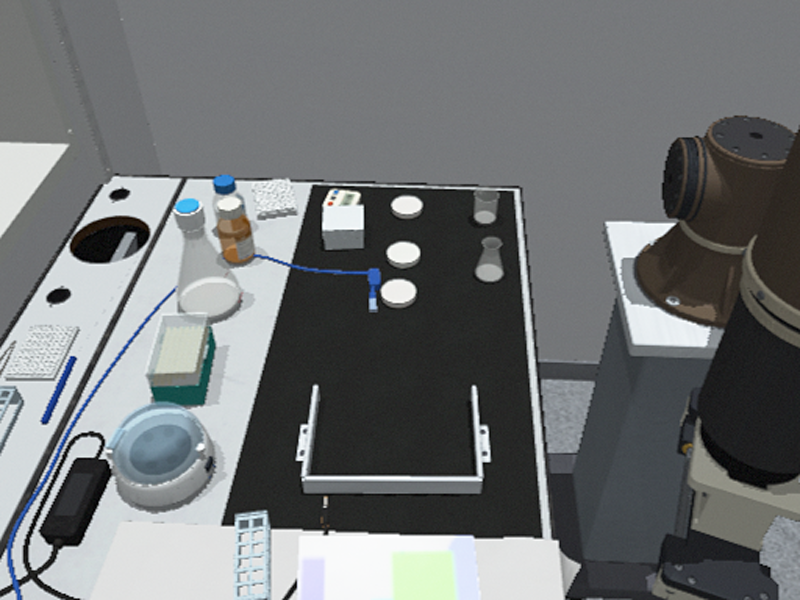

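The top view shows the dishes at (390,303), (441,297) and (512,286), and the bay with its mouth facing right (toward −y). Its wall tips are at (271,268) and (288,380). The flask is at (434,375), the beaker at (517,358), the box at (460,237), the timer at (505,226), and the cable plug at (365–415, 275–290). The side view agrees with this.

Run:
```python
from h import *
T={'d1':(390,303,.017),'d2':(441,297,.017),'d3':(512,286,.017),'tipFar':(271,268,.035),'tipNear':(288,380,.035),'cornFar':(194,282,.035),'cornNear':(207,392,.035),'flask':(434,377,.01),'beaker':(517,362,.02),'box':(460,234,.048),'boxBR':(482,251,.048),'boxBL':(445,258,.002),'timer':(505,225,.02),'plugL':(366,287,.01),'plugR':(412,280,.01),'matL':(183,440,.002),'matR':(575,388,.002)}
S={'d1':(398,291,.017),'d2':(403,252,.017),'d3':(407,205,.017),'tipFar':(316,388,.035),'tipNear':(475,388,.035),'cornFar':(304,478,.035),'cornNear':(481,478,.035),'flask':(489,273,.002),'beaker':(485,219,.002),'plugtip':(374,309,.005)}
for n,D in(('top',T),('side',S)):
  for k,a in D.items():print(n,k,np.round(px2w(n,*a),3))
```

```text
top d1 [0.517 0.075 0.017]
top d2 [ 0.515 -0.026  0.017]
top d3 [ 0.517 -0.167  0.017]
top tipFar [0.615 0.295 0.035]
top tipNear [0.394 0.286 0.035]
top cornFar [0.608 0.446 0.035]
top cornNear [0.392 0.439 0.035]
top flask [0.363 0.011 0.01 ]
top beaker [ 0.368 -0.15   0.02 ]
top box [ 0.628 -0.079  0.048]
top boxBR [ 0.588 -0.115  0.048]
top boxBL [ 0.596 -0.047  0.002]
top timer [ 0.642 -0.174  0.02 ]
top plugL [0.557 0.117 0.01 ]
top plugR [0.559 0.025 0.01 ]
top matL [0.312 0.501 0.002]
top matR [ 0.305 -0.255  0.002]
side d1 [0.522 0.078 0.017]
side d2 [ 0.519 -0.024  0.017]
side d3 [ 0.52  -0.163  0.017]
side tipFar [0.622 0.306 0.035]
side tipNear [0.398 0.294 0.035]
side cornFar [0.615 0.453 0.035]
side cornNear [0.392 0.442 0.035]
side flask [0.369 0.007 0.002]
side beaker [ 0.373 -0.147  0.002]
side plugtip [0.559 0.11  0.005]
```

Request:
arm_command(motion=[[[0,0,0],[0,0,7.12],0.27],[[0,0,0],[0,0,7.12],0.27],[[0,0,0],[0,0,7.12],0.27],[[0,0,0],[0,0,7.12],0.27],[[0,0,0],[0,0,7.12],0.27],[[0,0,0],[0,0,7.12],0.27],[[0,0,0],[0,0,7.12],0.27],[[0,0,0],[0,0,7.12],0.27],[[0,0,0],[0,0,7.12],0.27],[[0,0,0],[0,0,7.12],0.27],[[0,0,0],[0,0,0],0.27]])

```text
t: 1.02
eef_pos: [0.2172, 0.6388, 0.248]
ee_rot: [3.141, -0.001, -1.576]
force: [-0.2, 0.1, 0.6]
width: 0.0248
```

Request:
arm_command(motion=[[[15,-7,0],[0,0,0],0.27],[[30,-15,0],[0,0,0],0.27],[[32,-15,5],[0,0,0],0.27],[[32,-15,8],[0,0,0],0.27],[[32,-15,8],[0,0,0],0.27],[[32,-15,8],[0,0,0],0.27],[[32,-15,8],[0,0,0],0.27],[[32,-15,8],[0,0,0],0.27],[[32,-15,8],[0,0,0],0.27],[[32,-15,8],[0,0,0],0.27],[[32,-15,8],[0,0,0],0.27],[[32,-15,8],[0,0,0],0.27],[[32,-15,8],[0,0,0],0.27],[[32,-15,8],[0,0,0],0.27],[[32,-15,8],[0,0,0],0.27],[[32,-15,8],[0,0,0],0.27],[[32,-15,8],[0,0,0],0.27],[[32,-15,8],[0,0,0],0.27],[[32,-15,8],[0,0,0],0.27],[[24,-18,7],[0,0,0],0.27]])

```text
t: 2.68
eef_pos: [0.5122, 0.0237, 0.108]
ee_rot: [3.141, -0.0, -1.566]
force: [0.3, 0.6, -0.0]
width: 0.0235
```

Run:
```python
from h import *
s=arm.get_state();print(s['t'],s['eef_pos'],s['ee_rot'],s['q'])
im=arm.grab_frame('side');cv2.imwrite('pics/s2.png',cv2.cvtColor(cv2.resize(im[100:240,170:356],(744,560),interpolation=cv2.INTER_CUBIC),cv2.COLOR_RGB2BGR))
```

```text
2.6833 [0.51221188 0.02369252 0.10801881] [ 3.14084882e+00 -8.63891082e-05 -1.56632530e+00] [ 4.29428698e-01  2.35155315e-01 -5.25903077e-01 -3.14608458e-04
 -8.10451252e-01 -4.24740798e-01]
```

View pics/s2.png

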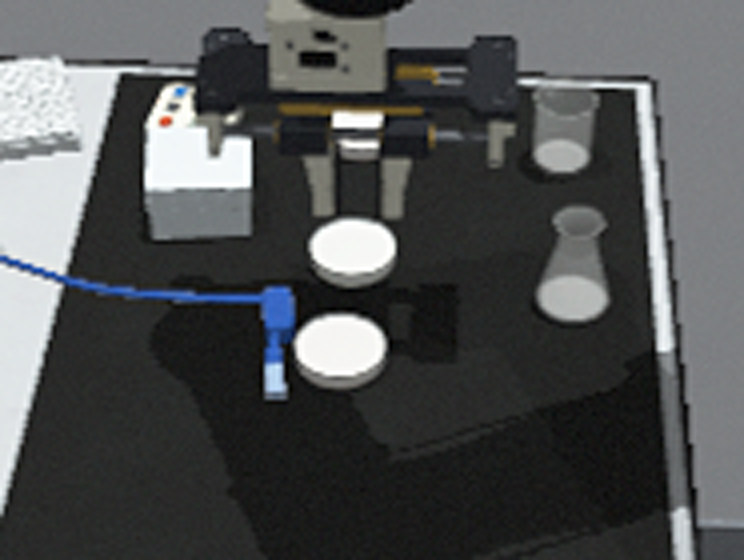

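The crop shows the fingers about 25 mm apart and lined up with the row of dishes. The plug's right edge lies just beside dish 1, with no overlap. Next I descend into the gap behind dish 1 and push it to the near side of the bay.

Request:
arm_command(motion=[[[-2,0,10],[0,0,-0.27],0.27],[[0,0,15],[0,0,0],0.27],[[0,0,15],[0,0,0],0.27],[[0,0,15],[0,0,0],0.27],[[0,0,12],[0,0,0],0.27],[[0,0,8],[0,0,0],0.27],[[0,0,4],[0,0,0],0.27],[[0,0,0],[0,0,0],0.27],[[-3,0,0],[0,0,0],0.27],[[-3,0.5,0],[0,0,0],0.27],[[-3,0.5,0],[0,0,0],0.27],[[-3,0.5,0],[0,0,0],0.27],[[-3,0.5,0],[0,0,0],0.27],[[-4,1,0],[0,0,0],0.27],[[-5,1,0],[0,0,0],0.27],[[-6,1,0],[0,0,0],0.27],[[-7,1.5,0],[0,0,0],0.27],[[-7,1.5,0],[0,0,0],0.27],[[-7,1.5,0],[0,0,0],0.27],[[-7,1.5,0],[0,0,0],0.27]])

```text
t: 4.4
eef_pos: [0.5011, 0.0869, 0.0296]
ee_rot: [-3.142, 0.0, -1.566]
force: [0.2, 0.2, 0.5]
width: 0.0238
```

Run:
```python
from h import *
im=arm.grab_frame('side');cv2.imwrite('pics/s3.png',cv2.cvtColor(cv2.resize(im[100:240,170:356],(744,560),interpolation=cv2.INTER_CUBIC),cv2.COLOR_RGB2BGR))
```

```text
(no output)
```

View pics/s3.png

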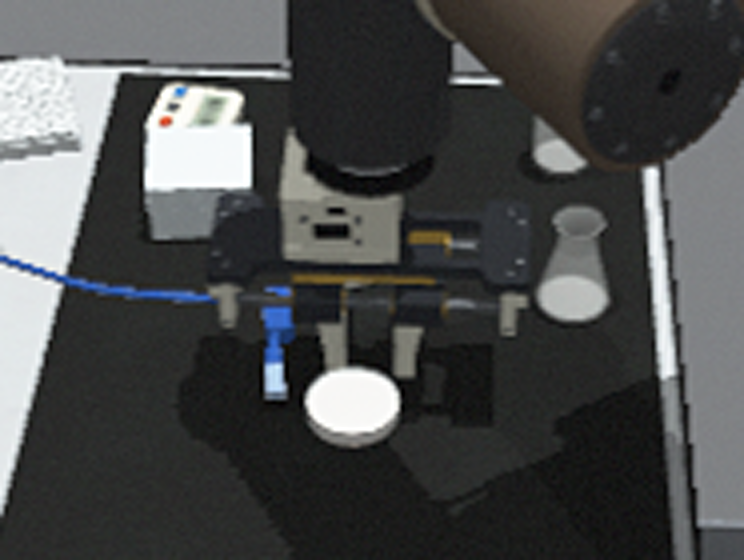

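Run:
```python
from h import *
print(px2w('side',170+352/4,100+402/4,.017,1))
```

```text
[0.50940533 0.13060215 0.017     ]
```

Request:
arm_command(motion=[[[-5,0,0],[0,0,0],0.27],[[-7,0,0],[0,0,0],0.27],[[-8,0,0],[0,0,0],0.27],[[-8,0,0],[0,0,0],0.27],[[-8,0,0],[0,0,0],0.27],[[-8,0,0],[0,0,0],0.27],[[-8,0,0],[0,0,0],0.27],[[-8,0,0],[0,0,0],0.27],[[-8,1,0],[0,0,0],0.27],[[-8,2,0],[0,0,0],0.27],[[-8,2,0],[0,0,0],0.27],[[-8,2,0],[0,0,0],0.27],[[-8,2,0],[0,0,0],0.27],[[-8,2,0],[0,0,0],0.27],[[-8,2,0],[0,0,0],0.27],[[-8,2,0],[0,0,0],0.27],[[-8,2,0],[0,0,0],0.27],[[-8,2,0],[0,0,0],0.27],[[-8,2,0],[0,0,0],0.27],[[-8,2,0],[0,0,0],0.27]])

```text
t: 6.12
eef_pos: [0.4772, 0.2427, 0.0296]
ee_rot: [3.142, -0.0, -1.566]
force: [-0.5, -0.6, 0.3]
width: 0.0237
```

Run:
```python
from h import *
shot('side','s4.png')
```

```text
(no output)
```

View pics/s4.png

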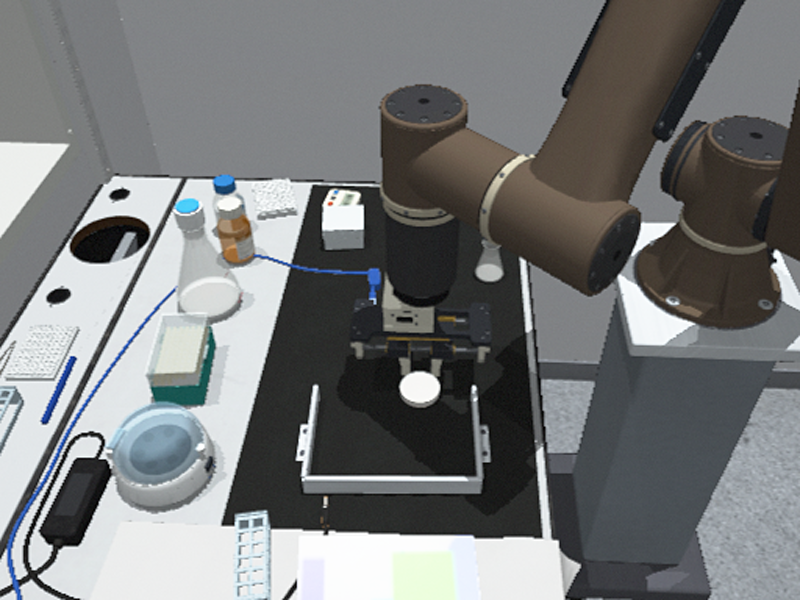

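The side view shows dish 1 at (420,388), cradled in front of the fingers and right at the mouth.

Request:
arm_command(motion=[[[-7,1.5,0],[0,0,0],0.27],[[-8,1.7,0],[0,0,0],0.27],[[-8,1.7,0],[0,0,0],0.27],[[-8,1.7,0],[0,0,0],0.27],[[-8,1.7,0],[0,0,0],0.27],[[-8,1.7,0],[0,0,0],0.27],[[-8,1.7,0],[0,0,0],0.27],[[-8,1.7,0],[0,0,0],0.27],[[-8,1.7,0],[0,0,0],0.27],[[-8,1.7,0],[0,0,0],0.27],[[-8,1.7,0],[0,0,0],0.27],[[-7,1.5,0],[0,0,0],0.27],[[-5,1,0],[0,0,0],0.27],[[-4,1,0],[0,0,0],0.27],[[-2,0.5,0],[0,0,0],0.27],[[0,0,0],[0,0,0],0.27],[[4,0,0],[0,0,0],0.27],[[8,0,0],[0,0,0],0.27],[[10,0,-10],[0,0,0],0.27],[[10,0,-30],[0,0,0],0.27]])

```text
t: 7.83
eef_pos: [0.4526, 0.3112, 0.0667]
ee_rot: [3.136, -0.006, -1.567]
force: [0.9, 0.9, -0.1]
width: 0.0236
```

Request:
arm_command(motion=[[[10,0,-35],[0,0,0],0.27],[[26,-4,-10],[0,0,0],0.27],[[32,-5,0],[0,0,0],0.27],[[32,-5,0],[0,0,0],0.27],[[32,-5,0],[0,0,0],0.27],[[32,-5,0],[0,0,0],0.27],[[32,-5,0],[0,0,0],0.27],[[32,-5,0],[0,0,0],0.27],[[32,-5,0],[0,0,0],0.27],[[32,-5,0],[0,0,0],0.27],[[32,-5,0],[0,0,0],0.27],[[32,-5,0],[0,0,0],0.27],[[20,-4,0],[0,0,0],0.27],[[10,0,0],[0,0,0],0.27],[[0,0,0],[0,0,0],0.27]])

```text
t: 9.08
eef_pos: [0.5136, -0.0733, 0.115]
ee_rot: [3.141, 0.0, -1.569]
force: [0.3, -0.4, 0.1]
width: 0.0236
```

Run:
```python
from h import *
s=arm.get_state();print(s['eef_pos'],s['ee_rot'])
shot('side','s5.png')
```

```text
[ 0.51363413 -0.07330128  0.11496402] [ 3.14148870e+00  1.31397177e-05 -1.56922482e+00]
```

View pics/s5.png

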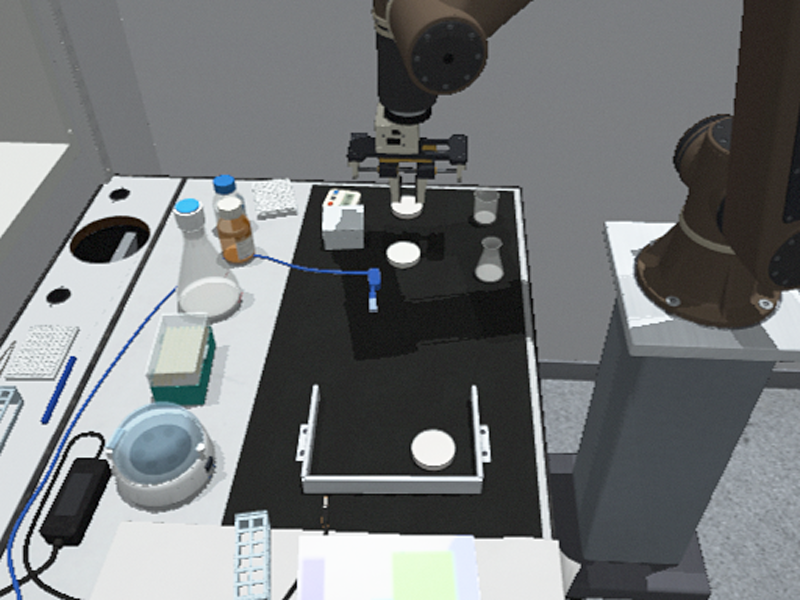

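Dish 1 is in the bay at (433,449), and dish 2 at (403,253) is undisturbed.

Request:
arm_command(motion=[[[3,1,12],[0,0,0],0.27],[[1,0,16],[0,0,0],0.27],[[0,0,16],[0,0,0],0.27],[[0,0,16],[0,0,0],0.27],[[0,0,13],[0,0,0],0.27],[[0,0,8],[0,0,0],0.27],[[0,0,4],[0,0,0],0.27],[[0,0,0],[0,0,0],0.27],[[-3,0,0],[0,0,0],0.27],[[-3,0,0],[0,0,0],0.27],[[-3,0,0],[0,0,0],0.27],[[-3,0,0],[0,0,0],0.27],[[-3,0,0],[0,0,0],0.27],[[-4,0,0],[0,0,0],0.27],[[-5,0,0],[0,0,0],0.27],[[-6,0.5,0],[0,0,0],0.27],[[-7,0.5,0],[0,0,0],0.27],[[-8,0.5,0],[0,0,0],0.27],[[-8,0.5,0],[0,0,0],0.27],[[-8,0,0],[0,0,0],0.27]])

```text
t: 10.8
eef_pos: [0.5111, -0.013, 0.0295]
ee_rot: [3.141, -0.0, -1.566]
force: [0.5, 0.1, 0.5]
width: 0.0236
```

Request:
arm_command(motion=[[[-8,0,0],[0,0,0],0.27],[[-8,0,0],[0,0,0],0.27],[[-8,0,0],[0,0,0],0.27],[[-8,0,0],[0,0,0],0.27],[[-8,0,0],[0,0,0],0.27],[[-8,0,0],[0,0,0],0.27],[[-8,0,0],[0,0,0],0.27],[[-8,0,0],[0,0,0],0.27],[[-8,0,0],[0,0,0],0.27],[[-8,0,0],[0,0,0],0.27],[[-8,0,0],[0,0,0],0.27],[[-8,0,0],[0,0,0],0.27],[[-8,0,0],[0,0,0],0.27],[[-8,0,0],[0,0,0],0.27],[[-8,0,0],[0,0,0],0.27],[[-8,0,0],[0,0,0],0.27]])

```text
t: 12.13
eef_pos: [0.5106, 0.1149, 0.0296]
ee_rot: [3.142, 0.0, -1.566]
force: [-0.1, -0.6, 0.4]
width: 0.0235
```

Run:
```python
from h import *
shot('side','s6.png')
```

```text
(no output)
```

View pics/s6.png

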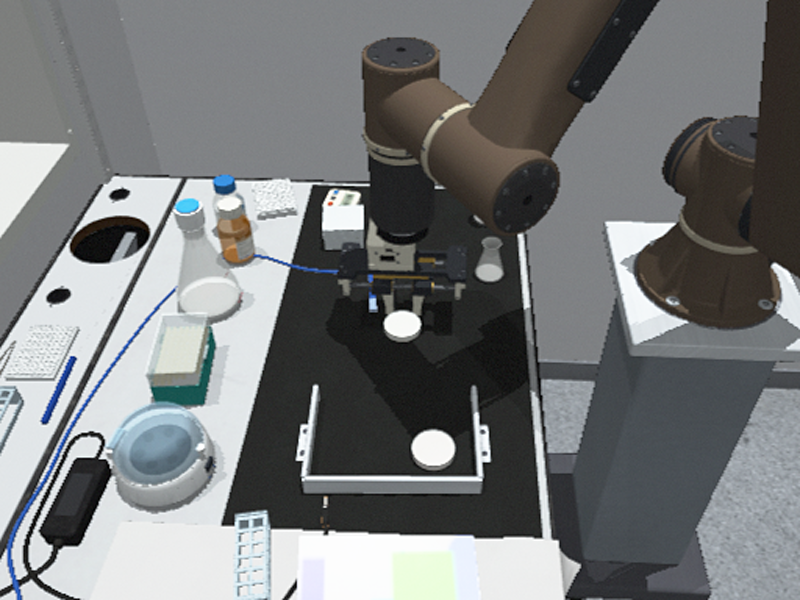

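Dish 2 is cradled at (402,325), with the fingers clear of the plug. I continue into the far half of the bay.

Request:
arm_command(motion=[[[-8,0,0],[0,0,0],0.27],[[-8,0,0],[0,0,0],0.27],[[-8,0,0],[0,0,0],0.27],[[-8,-1,0],[0,0,0],0.27],[[-8,-1.7,0],[0,0,0],0.27],[[-8,-1.7,0],[0,0,0],0.27],[[-8,-1.7,0],[0,0,0],0.27],[[-8,-1.7,0],[0,0,0],0.27],[[-8,-1.7,0],[0,0,0],0.27],[[-8,-1.7,0],[0,0,0],0.27],[[-8,-1.7,0],[0,0,0],0.27],[[-8,-1.7,0],[0,0,0],0.27],[[-8,-1.7,0],[0,0,0],0.27],[[-8,-1.7,0],[0,0,0],0.27],[[-8,-1.7,0],[0,0,0],0.27]])

```text
t: 13.43
eef_pos: [0.5298, 0.235, 0.0295]
ee_rot: [3.142, -0.0, -1.566]
force: [0.2, 0.2, 0.2]
width: 0.0233
```

Request:
arm_command(motion=[[[-8,-1.7,0],[0,0,0],0.27],[[-8,-1.7,0],[0,0,0],0.27],[[-8,-1.7,0],[0,0,0],0.27],[[-8,-1.7,0],[0,0,0],0.27],[[-8,-1.7,0],[0,0,0],0.27],[[-8,-1.7,0],[0,0,0],0.27],[[-8,-1.7,0],[0,0,0],0.27],[[-8,-1.7,0],[0,0,0],0.27],[[-8,-1.7,0],[0,0,0],0.27],[[-8,-1.7,0],[0,0,0],0.27],[[-8,-1.7,0],[0,0,0],0.27],[[-7,-1.5,0],[0,0,0],0.27],[[-6,-1,0],[0,0,0],0.27],[[-4,-1,0],[0,0,0],0.27],[[-2,0,0],[0,0,0],0.27],[[0,0,0],[0,0,0],0.27],[[4,0,0],[0,0,0],0.27],[[8,0,0],[0,0,0],0.27],[[10,0,-10],[0,0,0],0.27],[[10,0,-30],[0,0,0],0.27]])

```text
t: 15.1
eef_pos: [0.5491, 0.3059, 0.0662]
ee_rot: [3.135, -0.005, -1.567]
force: [-0.2, 0.7, -0.1]
width: 0.0236
```

Request:
arm_command(motion=[[[10,0,-35],[0,0,0],0.27],[[26,2,-10],[0,0,0],0.27],[[32,2,0],[0,0,0],0.27],[[32,2,0],[0,0,0],0.27],[[32,2,0],[0,0,0],0.27],[[32,2,0],[0,0,0],0.27],[[32,2,0],[0,0,0],0.27],[[32,2,0],[0,0,0],0.27],[[32,2,0],[0,0,0],0.27],[[32,2,0],[0,0,0],0.27],[[32,2,0],[0,0,0],0.27],[[32,2,0],[0,0,0],0.27],[[32,2,0],[0,0,0],0.27],[[32,2,0],[0,0,0],0.27],[[32,2,0],[0,0,0],0.27],[[32,2,0],[0,0,0],0.27],[[18,2,0],[0,0,0],0.27],[[10,0,0],[0,0,0],0.27],[[0,0,0],[0,0,0],0.27]])

```text
t: 16.68
eef_pos: [0.5211, -0.2052, 0.1151]
ee_rot: [-3.141, -0.0, -1.569]
force: [0.9, 0.7, -0.2]
width: 0.0237
```

Run:
```python
from h import *
shot('side','s7.png')
```

```text
(no output)
```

View pics/s7.png

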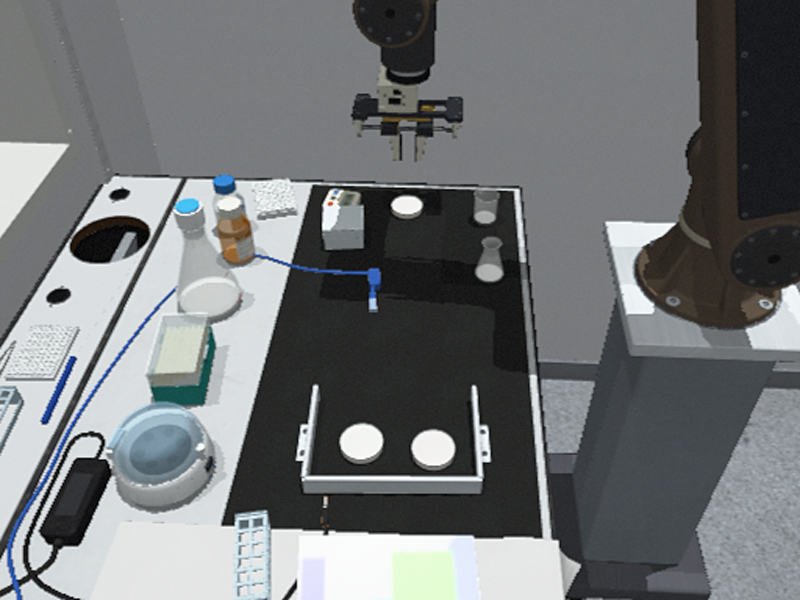

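Both dishes are in the bay, at (361,442) and (433,449). Dish 3 at (407,206) is untouched.

Request:
arm_command(motion=[[[9,5,10],[0,0,0],0.27],[[0,0,16],[0,0,0],0.27],[[0,0,16],[0,0,0],0.27],[[0,0,16],[0,0,0],0.27],[[0,0,14],[0,0,0],0.27],[[0,0,9],[0,0,0],0.27],[[0,0,4],[0,0,0],0.27],[[0,0,0],[0,0,0],0.27],[[-3,0,0],[0,0,0],0.27],[[-3,0,0],[0,0,0],0.27],[[-3,0,0],[0,0,0],0.27],[[-3,0,0],[0,0,0],0.27],[[-3,0,0],[0,0,0],0.27],[[-4,0,0],[0,0,0],0.27],[[-5,0,0],[0,0,0],0.27],[[-6,0,0],[0,0,0],0.27],[[-7,0.5,0],[0,0,0],0.27],[[-8,0.5,0],[0,0,0],0.27],[[-8,0.5,0],[0,0,0],0.27],[[-8,0.5,0],[0,0,0],0.27]])

```text
t: 18.4
eef_pos: [0.5147, -0.1499, 0.0295]
ee_rot: [3.141, 0.0, -1.566]
force: [0.5, -0.8, 0.1]
width: 0.0237
```

Run:
```python
from h import *
shot('side','s8.png')
for p in((433,449),(361,442)):print(px2w('side',*p,.017))
```

```text
[0.45429637 0.38799737 0.017     ]
[0.55141044 0.38159348 0.017     ]
```

View pics/s8.png

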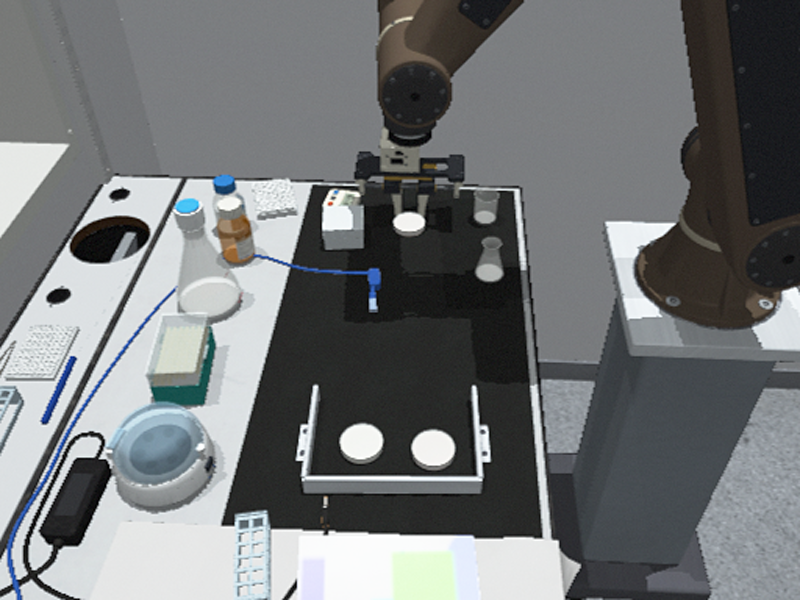

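Dish 3 is seated in front of the fingers at (409,224). I push it the full way in, steering slightly off the plug.

Request:
arm_command(motion=[[[-8,0,0],[0,0,0],0.27],[[-8,0.5,0],[0,0,0],0.27],[[-8,0,0],[0,0,0],0.27],[[-8,0.5,0],[0,0,0],0.27],[[-8,0,0],[0,0,0],0.27],[[-8,0.5,0],[0,0,0],0.27],[[-8,0,0],[0,0,0],0.27],[[-8,0.5,0],[0,0,0],0.27],[[-8,0,0],[0,0,0],0.27],[[-8,0.5,0],[0,0,0],0.27],[[-8,0,0],[0,0,0],0.27],[[-8,0.5,0],[0,0,0],0.27],[[-8,0,0],[0,0,0],0.27],[[-8,0.5,0],[0,0,0],0.27],[[-8,0,0],[0,0,0],0.27],[[-8,0.5,0],[0,0,0],0.27],[[-8,0,0],[0,0,0],0.27],[[-8,0.5,0],[0,0,0],0.27],[[-8,0,0],[0,0,0],0.27],[[-8,0.5,0],[0,0,0],0.27]])

```text
t: 20.12
eef_pos: [0.509, 0.0099, 0.0296]
ee_rot: [-3.142, 0.0, -1.566]
force: [-0.2, 0.0, -0.4]
width: 0.024
```

Request:
arm_command(motion=[[[-8,0,0],[0,0,0],0.27],[[-8,0,0],[0,0,0],0.27],[[-8,0,0],[0,0,0],0.27],[[-8,0.5,0],[0,0,0],0.27],[[-8,0,0],[0,0,0],0.27],[[-8,0.5,0],[0,0,0],0.27],[[-8,0,0],[0,0,0],0.27],[[-8,0.5,0],[0,0,0],0.27],[[-8,0,0],[0,0,0],0.27],[[-8,0.5,0],[0,0,0],0.27],[[-8,0,0],[0,0,0],0.27],[[-8,0.5,0],[0,0,0],0.27],[[-8,0,0],[0,0,0],0.27],[[-8,0.5,0],[0,0,0],0.27],[[-8,0,0],[0,0,0],0.27],[[-8,0.5,0],[0,0,0],0.27],[[-8,0,0],[0,0,0],0.27],[[-8,0.5,0],[0,0,0],0.27],[[-8,0,0],[0,0,0],0.27],[[-8,0.5,0],[0,0,0],0.27]])

```text
t: 21.78
eef_pos: [0.5037, 0.1699, 0.0296]
ee_rot: [-3.142, -0.0, -1.566]
force: [0.2, 1.2, -0.5]
width: 0.0237
```

Run:
```python
from h import *
shot('side','s9.png')
```

```text
(no output)
```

View pics/s9.png

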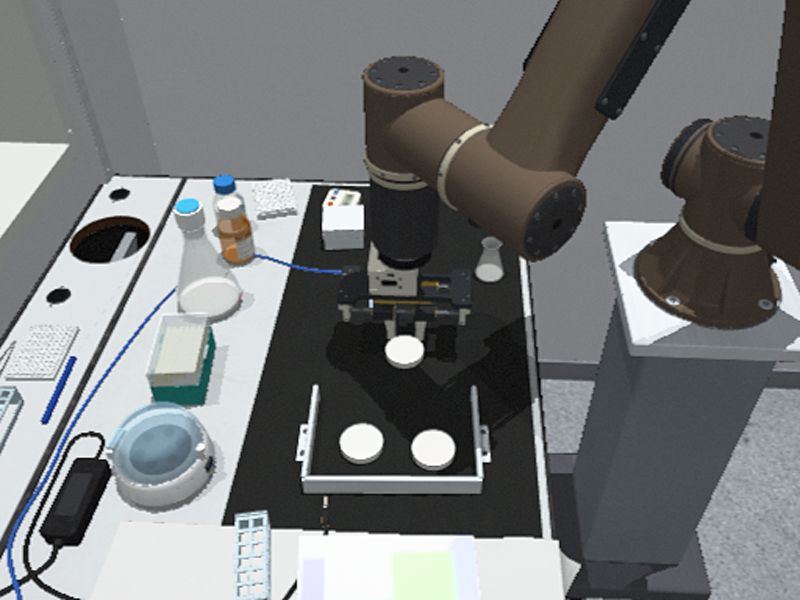

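Dish 3 is centred at (404,352). This is the final push.

Request:
arm_command(motion=[[[-8,0,0],[0,0,0],0.27],[[-8,0.5,0],[0,0,0],0.27],[[-8,0,0],[0,0,0],0.27],[[-8,0.5,0],[0,0,0],0.27],[[-8,0,0],[0,0,0],0.27],[[-8,0.5,0],[0,0,0],0.27],[[-8,0,0],[0,0,0],0.27],[[-8,0.5,0],[0,0,0],0.27],[[-8,0,0],[0,0,0],0.27],[[-8,0,0],[0,0,0],0.27],[[-8,0,0],[0,0,0],0.27],[[-8,0,0],[0,0,0],0.27],[[-8,0,0],[0,0,0],0.27],[[-8,0,0],[0,0,0],0.27],[[-7,0,0],[0,0,0],0.27],[[-6,0,0],[0,0,0],0.27],[[-5,0,0],[0,0,0],0.27],[[-4,0,0],[0,0,0],0.27],[[-4,0,0],[0,0,0],0.27],[[-3,0,0],[0,0,0],0.27]])

```text
t: 23.5
eef_pos: [0.501, 0.3104, 0.0295]
ee_rot: [3.142, -0.0, -1.566]
force: [-0.8, -0.0, 0.2]
width: 0.0239
```

Request:
arm_command(motion=[[[0,0,0],[0,0,0],0.27],[[4,0,0],[0,0,0],0.27],[[8,0,0],[0,0,0],0.27],[[12,0,-10],[0,0,0],0.27],[[15,0,-25],[0,0,0],0.27],[[20,0,-30],[0,0,0],0.27],[[20,0,-30],[0,0,0],0.27],[[25,0,-25],[0,0,0],0.27],[[30,0,-15],[0,0,0],0.27],[[30,0,-15],[0,0,0],0.27],[[30,0,0],[0,0,0],0.27],[[30,0,0],[0,0,0],0.27],[[20,0,0],[0,0,0],0.27],[[0,0,0],[0,0,0],0.27],[[0,0,0],[0,0,0],0.27]])

```text
t: 24.75
eef_pos: [0.5017, 0.064, 0.1803]
ee_rot: [-3.141, 0.0, -1.569]
force: [-0.2, 0.3, 0.3]
width: 0.0237
```

Run:
```python
from h import *
s=shot('side','s10.png');t=shot('top','t10.png')
a=cv2.imread('pics/s10.png')[170:510,220:560];b=cv2.imread('pics/t10.png')[190:450,160:600]
b=cv2.resize(b,(575,340));a=a[:,:225] if 0 else a
o=np.hstack([a,b]);cv2.imwrite('pics/c10.png',cv2.resize(o,(800,int(340*800/o.shape[1]))))
```

```text
(no output)
```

View pics/c10.png

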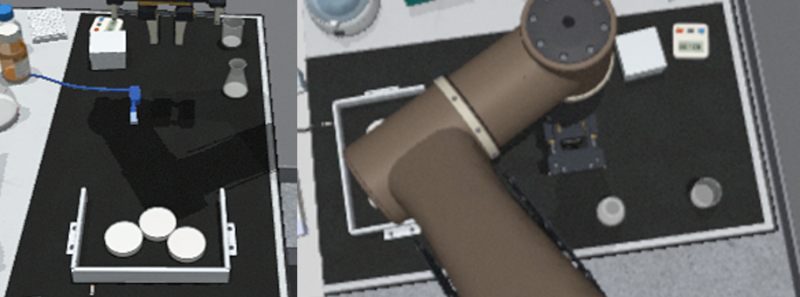

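Run:
```python
from h import *
print(px2w('side',399.6,424,.017),px2w('side',316,388,.035),px2w('side',475,388,.035))
```

```text
[0.5014633  0.34890642 0.017     ] [0.62195948 0.30591106 0.035     ] [0.3983669  0.29447985 0.035     ]
```

The side view shows all three dishes lying flat and separate inside the bay. Dish 3's rear edge is at y ≈ 0.320, and the mouth line is at ≈ 0.300. The bystanders are where they were, and the hand is well clear.

```bash
python3 -c "
from station import arm
print(arm.job_done())"
```

```text
the job is handed in; nothing more can be done
None
```

I swept all three petri dishes into the discard bay one at a time, using only the fingertips held about 25 mm apart as a two-point cradle. The job was handed in at about 25 s of the 72 s allowed.

- **Dishes:** The last side view shows all three flat and not stacked. Their measured centres are about (0.454, 0.388), (0.551, 0.382) and (0.501, 0.349). I took the first two from a picture before dish 3 went in, but the last view shows nothing out of place. The dish nearest the mouth is about 20 mm inside it.
- **Bystanders:** The beaker, flask, timer and card box look unmoved. I judged that by eye.
- **Forces:** The wrist force stayed at about 1.5 N or less in every reading, each taken at the end of a move.
- **Hand:** I left it raised with the TCP at 0.18 m, clear of everything.

Two checks were weaker than I would have liked. In the last top view the arm blocked most of the bay, so the final dish positions rest on the side camera alone. The two cameras differed by up to about 5 mm on the dishes and 11 mm on the bay's wall tips. I also measured the cable plug at x ≈ 0.56, nearer than the stated 0.58, so I steered around where the pictures showed it.

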